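# Zero the board lift and click it up four

## Robot

A 6-joint arm with a two-finger parallel gripper is mounted at the origin on a cart in front of the work surface, level with it; the furniture and walls round the work are solid. World frame = base frame: x ahead of the robot, y to its left, z up, the work surface at z = 0. Lengths are in mm, angles in rad, forces in N, time in s.
With the tool pointing down it reaches from about 300 to 875 mm from the base axis. Payload 4.2 kg.
Tool frame: the origin (TCP) lies at the very end of the fingers, on their centre line; the grasp point (between the pads) lies 19 mm behind it (robot.grasp_offset is the z of the grasp point in the tool frame, in mm); z points along the fingers, y is the line along which they close (so a half turn about z gives the same grasp; the last joint's range is limited). The gripper opens to 85 mm and grips with 20 to 120 N. Pads are 22 mm wide; open, the fingers measure 114 mm over their backs; the gripper's body (76 mm by 85 mm) begins 54 mm behind the grasp point. The pads swing forward as they close: fully open they stand 13 mm farther back than shut.
Start: joints at [1.247, 0.32, 1.565, -0, 1.257, -0.02], TCP at [172.012, 548.683, 231.338] pointing down, gripper open.
Joint ranges: [-3.11, 3.11], [-0.84, 2.01], [0.21, 2.61], [-1.34, 4.49], [0.05, 2.63], [-2.56, 2.56]. Speed limits (rad/s): [2.57, 2.57, 3.14, 3.14, 3.14, 3.14].

## Interface

Orientations are given as a rotation vector (axis times angle).
In Python, from plant import telemetry, optics, job_done, robot gives the robot as it stands.
- The arm moves only by the tool drive_tool, never from a script. Its argument "series" is a list of rows, each an object with "offset": the shift along the tool's x, y, z normalised to -1 to 1, where 1 is 0.3 m, a list of three; "rot": the turn, a rotation vector about the tool's x, y, z normalised to -1 to 1, where 1 is pi/2 rad, a list of three; "fingers": the gripper's target within -1 to 1 (fully open at 1, half-way at 0, shut at -1). A call has 1 to 20 rows; each row is the pose to reach, as a shift and turn from the pose commanded when the call began, along the tool's axes at that moment; what a row does not reach only later rows make up. A row lasts 1/8 s, in which the tool goes at most 62.5 mm and 10.7 degrees, less where a joint would pass 70% of its speed; a pose out of reach is approached as far as the arm can. A call with a number of a shift or a turn outside -1 to 1 is refused whole. A call with a gripper value outside its range is refused whole. The fingers move at their own pace and stop on an object; "grip_force" is the grip in N (left out, the last holds). Time passes only in rows, so rows that repeat a pose let the fingers close. It gives the time, the measured TCP pose, the force, the opening and the grip force at its end, in the units of the state.
- telemetry.state(): the state, without advancing time (a new reading comes with each control period).
- optics.snapshot(name): name is "scene" or "top" or "wrist"; returns a dict with "color" (480x640x3 uint8, blue, green, red), "z_map" (480x640 float32, mm along the optical axis (not along the pixel's ray), 0 where there is no reading), "fx", "fy", "cx", "cy" (pixels), "world_from_camera" (4x4, takes a point from camera to world coordinates). Camera axes: x right, y down, z forward; pixel columns grow to the right and rows downward; lengths in mm; the calibration is good to about 2 mm. A picture is of the moment at which its call begins.
- job_done(): hands the job in; it is judged then, once.
Trained networks look in a picture, given as the dict that the camera call returned (one of the last four; its "shot" number tells which), for a name from the list of things; names that differ only in an ending like _2 or _b are one class to them, and where a whole thing is asked for, a point or a joint stands for the part that bears it (a point fixed in the world has none). Each returns a list of dicts, best first, with "confidence" (0 to 1); they miss things now and then, are a little off and sometimes report something else, mostly with a low value. They report only what shows in the picture. A call takes as long as a camera call.
- optics.find_in(picture, query): "centre" ([x, y, z] in mm, in world coordinates, good to about 4 mm: the middle of the surface that is visible of it).
The state is a dict: "time": time; "joint_pos": joint angles; "joint_vel": joint speeds; "effort": joint torques, N m; "eef_pos": TCP position; "tcp_rot": TCP orientation; "ft_force": force on the tool from outside, world axes, zero at the start; "moment": the same for the moment, N m; "finger_gap": opening from 0.0 (shut) to 1.0 (fully open); "grip_force": force on a finger pad.
Only numpy, scipy, OpenCV 4.12 (cv2) and the standard library are available. Lean on these libraries where they do the work, as an engineer would, in place of code of your own. Each camera call takes 0.05 s, during which the arm holds its last target. There are 200 camera calls.

## Task

Turn the black knob of the board lift anticlockwise, gently, down to its bottom stop without straining the stop, then turn it clockwise exactly four clicks up from there. Then swing the red-tipped lock lever fully over, away from the knob, and leave the other things on the bench where they are.

Things in the scene. Friction and masses are not known exactly. Their poses are not given: they have to be found in the camera images.
- knob_centre (a point): Half-way up (51 mm above the bench), on the axis of the unmarked black fluted knob of the board lift, 48 mm diameter, 29 mm tall. Frame fixed to the lift's base: z up, +x towards the lock lever, -x towards the circuit board. Blue block 70x72 mm under the knob, its top 17 mm below the point. Clockwise from above raises the platform. 20 clicks a turn, 18 degrees each; it starts 1 to 4 clicks above the stop.
- platform (a joint): Height of the platform with the circuit board: 0 in the lowest click, 0.0001 m more per click. Each click resists with 0.15 to 0.25 N m, then gives way. The sprung bottom stop lies just below the lowest click: torque climbs steeply there (about 7 N m per rad), and from about 0.8 N m (-0.00004 m) the stop is strained.
- lock_tip (a point): Centre of the red ball, 26 mm diameter, on the end of the lock lever (10 mm steel rod, 50 mm from pivot to ball centre). The pivot lies 108 mm from the knob's axis in the base's +x, 32 mm above the bench. The lever first leans towards the knob (ball centre about 76 mm above the bench, 84 mm from the knob's axis); push it over to lean away from the knob.
- lock (a joint): Angle of the lock lever: 0 leaning towards the knob (at the start 0 to 0.12), 1.0 rad fully over, away from the knob. It stays where it is left; turning it takes about 0.06 N m.
- reel: Reel of solder wire with green flanges, 52 mm diameter, 46 mm tall, standing; origin at the centre of its underside. Leave alone.
- flux: Amber bottle with a black nozzle, 30 mm diameter, 86 mm tall, standing; origin at the centre of its underside. Leave alone.
- pliers: Blue-handled needle-nose pliers, 145x59x11 mm, lying; origin at the centre of the underside. Leave alone.

How it is judged:
By the outcome, as a careful person would: the job done as asked, in the order asked, and still so for the second after the job is handed in, with the robot touching nothing.
It also fails if it takes over 72 s, if anything falls off the work surface, if the arm or the gripper's body presses on something with over 40 N, if the wrist force passes 120 N, or if a joint passes its speed limit or range.

## Working session

There is one attempt and no reset: what is moved stays moved. The work goes in short steps, Python scripts to look and compute and a tool call to move; the robot and the scene stay as the last step left them, time stands still between calls to the robot, and variables do not carry over. Pictures are saved under pics/ and viewed, at most 10 in all, crops included, and the job is handed in when it is done.

Besides the shell and the picture viewer there is one more tool, called as name(argument=value, ...) on one line, values as JSON. drive_tool: Moves the arm, as the interface text tells. Scaled input: -1 to 1 covers 0.3 m each way for a shift and pi/2 rad each way for a turn. Its arguments: {"type":"object","properties":{"series":{"type":"array"},"grip_force":{"type":"number"}},"required":["series"]}

```bash
mkdir -p pics; ls
cat > h.py <<'E'
import numpy as np, cv2
from plant import telemetry, optics, job_done, robot
def find(p,q):
    for d in optics.find_in(p,q)[:2]: print(q,np.round(d["centre"],1),round(d["confidence"],2))
def pts(p):
    z=p["z_map"]; v,u=np.mgrid[:480,:640]
    P=np.stack([(u-p["cx"])/p["fx"]*z,(v-p["cy"])/p["fy"]*z,z,np.ones_like(z)],-1)
    return (P@np.array(p["world_from_camera"]).T)[...,:3]
def tool(T=None):
    s=telemetry.state(); R=cv2.Rodrigues(np.array(s["tcp_rot"],float))[0]; return s,R
E
python3 - <<'E'
from h import *
for n in("scene","top"):
    p=optics.snapshot(n); cv2.imwrite(f"pics/{n}0.png",p["color"])
    for q in("knob_centre","lock_tip","platform","lock","reel","flux","pliers"): find(p,q)
s,R=tool(); print(s,R.round(3),robot.grasp_offset)
E
```

```text
pics
knob_centre [478.5 381.8  25.3] 0.66
knob_centre [595.1 382.   23.7] 0.61
platform [594.6 382.2  24.9] 0.72
lock [409.6 398.3  74.2] 0.4
reel [586.2 119.   33.5] 0.73
flux [ 597.8 -304.    12.2] 0.49
pliers [ 438.4 -248.1    4.8] 0.57
knob_centre [498.9 386.2  23.9] 0.68
lock_tip [420.7 400.1  83.8] 0.61
platform [604.1 382.8  27. ] 0.74
lock [420.9 398.4  84.9] 0.67
reel [595.8 128.   53. ] 0.92
reel [ 610.4 -295.9   48.8] 0.59
flux [ 608.1 -300.9   50.4] 0.64
flux [418.1 400.6  82.8] 0.35
pliers [ 437.7 -244.4    9.5] 0.82
{'time': 0.8, 'joint_pos': array([ 1.24700269e+00,  3.19558695e-01,  1.56451107e+00, -8.64747472e-06,
        1.25738110e+00, -1.99853683e-02]), 'joint_vel': array([ 0.0010993 ,  0.0016381 , -0.00071497,  0.0003458 , -0.00199687,
        0.0002547 ]), 'effort': array([-7.78848353e-04, -4.15360236e+01, -2.34412766e+01,  1.52969951e-04,
        4.32476054e-05,  2.08932613e-05]), 'eef_pos': array([172.01214429, 548.67998533, 231.35738474]), 'tcp_rot': array([4.75378692e-01, 3.10538502e+00, 2.17234350e-04]), 'ft_force': array([-0.80768619, -0.25189256, -0.7489865 ]), 'moment': array([-6.12849777e-05,  8.12266136e-03,  2.53660791e-02]), 'grip_force': 0.0, 'finger_gap': 1.001566541832269} [[-0.954  0.299  0.   ]
 [ 0.299  0.954  0.   ]
 [-0.     0.    -1.   ]] -18.700000000000003
```

Run:
```python
from h import *
p=optics.snapshot("top"); P=pts(p); c=p["color"].astype(int)
z=P[...,2]; near=(np.abs(P[...,0]-500)<150)&(np.abs(P[...,1]-390)<120)
dark=near&(c.max(-1)<70)&(z>55)&(z<80)
print(dark.sum(),np.median(P[dark],0) if dark.any() else 0)
red=near&(c[...,2]>120)&(c[...,1]<70)&(c[...,0]<70)&(z>45)
print(red.sum(),P[red].mean(0))
blue=near&(c[...,0]>c[...,2]+40)&(z>20)&(z<45)
b=P[blue]; print(len(b),b.min(0),b.max(0)) 
r=cv2.minAreaRect(b[:,:2].astype(np.float32)); print(r)
m=(np.abs(z-65)<5)&near; k=P[m]; print(len(k),k.mean(0),cv2.minEnclosingCircle(k[:,:2].astype(np.float32)))
v,u=np.where(near); print(u.min(),u.max(),v.min(),v.max())
cv2.imwrite("pics/a.png",np.hstack([cv2.resize(p["color"][max(v.min()-10,0):v.max()+10,max(u.min()-10,0):u.max()+10],(400,400))]))
```

```text
198 [501.62718503 384.45869085  65.84730944]
88 [422.19458753 400.95153996  87.71912819]
861 [365.86085058 355.83829035  27.07626215] [545.28905138 432.14346858  43.82819813]
((454.7977600097656, 398.4808654785156), (72.10968780517578, 175.93804931640625), 84.95378112792969)
342 [506.9186405  392.34887073  66.23462196] ((470.16534423828125, 398.20379638671875), 61.029579162597656)
128 222 184 322
```

View pics/top0.png

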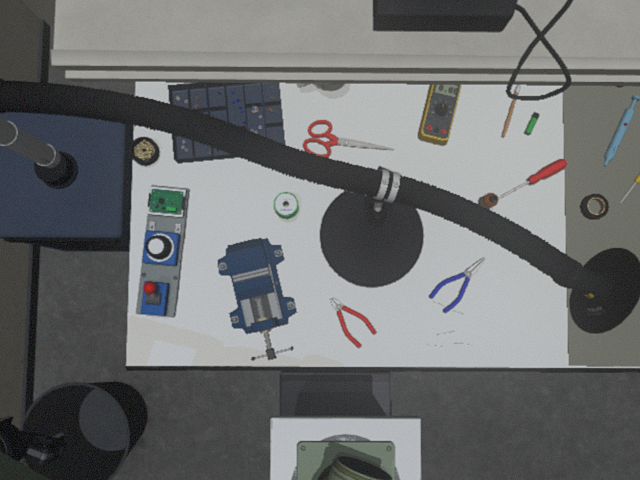

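View pics/scene0.png

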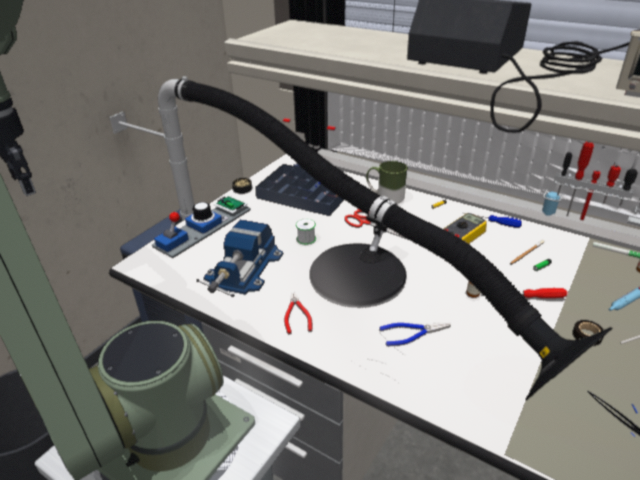

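drive_tool(series=[{"offset": [-1,-0.19,0.1],"rot": [0,0,0],"fingers": 1},{"offset": [-1,-0.19,0.1],"rot": [0,0,0],"fingers": 1},{"offset": [-1,-0.19,0.1],"rot": [0,0,0],"fingers": 1},{"offset": [-1,-0.19,0.1],"rot": [0,0,0],"fingers": 1},{"offset": [-1,-0.19,0.1],"rot": [0,0,0],"fingers": 1},{"offset": [-1,-0.19,0.1],"rot": [0,0,0],"fingers": 1},{"offset": [-1,-0.19,0.1],"rot": [0,0,0],"fingers": 1},{"offset": [-1,-0.19,0.1],"rot": [0,0,0],"fingers": 1}])

```text
time: 1.85
eef_pos: [440.1, 405.4, 201.6]
tcp_rot: [-0.473, -3.106, -0.001]
ft_force: [-0.1, 0.1, 0.9]
finger_gap: 1.003
grip_force: 0.0
```

Run:
```python
from h import *
p=optics.snapshot("wrist"); P=pts(p); c=p["color"].astype(int); z=P[...,2]
cv2.imwrite("pics/w1.png",p["color"])
for q in("knob_centre","lock_tip","platform"): find(p,q)
s,R=tool(); print(s["eef_pos"],R.round(3),s["moment"],s["ft_force"],s["joint_pos"],s["time"])
near=(np.hypot(P[...,0]-502,P[...,1]-385)<45)
for lo,hi in((30,40),(60,64),(64,70)):
    m=near&(z>lo)&(z<hi); k=P[m]
    if len(k)>3: print(lo,len(k),k.mean(0),cv2.minEnclosingCircle(k[:,:2].astype(np.float32)),cv2.minAreaRect(k[:,:2].astype(np.float32)))
red=(c[...,2]>120)&(c[...,1]<80)&(c[...,0]<80)&(z>45)&(z<100)
print(red.sum(),P[red].mean(0),P[red].min(0),P[red].max(0))
```

```text
knob_centre [477.6 403.3  28.3] 0.92
lock_tip [418.6 406.   86.4] 0.82
platform [601.7 384.5  28.8] 0.8
[440.40283356 405.2205871  201.57760296] [[-0.955  0.298  0.   ]
 [ 0.298  0.955  0.   ]
 [-0.     0.    -1.   ]] [ 0.00092406 -0.00477968 -0.01396625] [-0.40208811 -0.00422833 -0.51909744] [ 7.24543269e-01  3.75544310e-01  1.55655240e+00  1.13986658e-04
  1.20911028e+00 -5.44091161e-01] 2.05
30 2741 [492.63419665 392.7984977   34.07939266] ((506.3486328125, 389.5399475097656), 43.96735763549805) ((506.46990966796875, 394.6911315917969), (69.93379974365234, 69.29598236083984), 85.67280578613281)
60 420 [498.22817452 397.44059277  62.56694655] ((507.4525146484375, 395.57470703125), 24.17003059387207) ((507.2410888671875, 395.484375), (47.120460510253906, 46.92911911010742), 84.114501953125)
64 2275 [506.40773093 395.81243042  65.77666215] ((506.78399658203125, 395.442626953125), 22.954296112060547) ((507.052734375, 395.3981628417969), (43.827327728271484, 44.445556640625), 23.707719802856445)
600 [417.12916945 402.86065738  86.2182393 ] [409.01756815 391.21048718  78.62128781] [426.53171218 411.76745639  90.34956671]
```

View pics/w1.png

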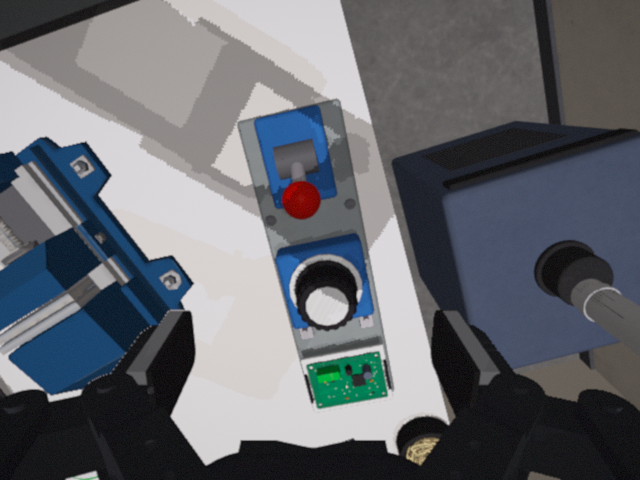

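drive_tool(series=[{"offset": [-0.222,0.035,0.1],"rot": [0,0,0],"fingers": 1},{"offset": [-0.222,0.035,0.2],"rot": [0,0,0],"fingers": 1},{"offset": [-0.222,0.035,0.3],"rot": [0,0,0],"fingers": 1},{"offset": [-0.222,0.035,0.4],"rot": [0,0,0],"fingers": 1},{"offset": [-0.222,0.035,0.48],"rot": [0,0,0],"fingers": 1},{"offset": [-0.222,0.035,0.52],"rot": [0,0,0],"fingers": 1},{"offset": [-0.222,0.035,0.545],"rot": [0,0,0],"fingers": 1},{"offset": [-0.222,0.035,0.545],"rot": [0,0,0],"fingers": 1},{"offset": [-0.222,0.035,0.545],"rot": [0,0,0],"fingers": 1}])

```text
time: 3.18
eef_pos: [508.4, 395.1, 38.8]
tcp_rot: [0.475, 3.104, 0.002]
ft_force: [-0.6, -1.5, 0.7]
finger_gap: 0.998
grip_force: 0.0
```

Run:
```python
from h import *
p=optics.snapshot("wrist"); cv2.imwrite("pics/w2.png",p["color"])
s,R=tool(); print(s["eef_pos"],s["moment"],s["ft_force"],s["joint_pos"],s["time"])
```

```text
[508.39183794 395.05870263  38.81156124] [-0.01102274 -0.01702904  0.02138181] [-0.19839427 -1.15949903  0.35532159] [ 6.42734928e-01  5.89159949e-01  1.64048590e+00  2.02290975e-05
  9.10043662e-01 -6.24351182e-01] 3.225
```

View pics/w2.png

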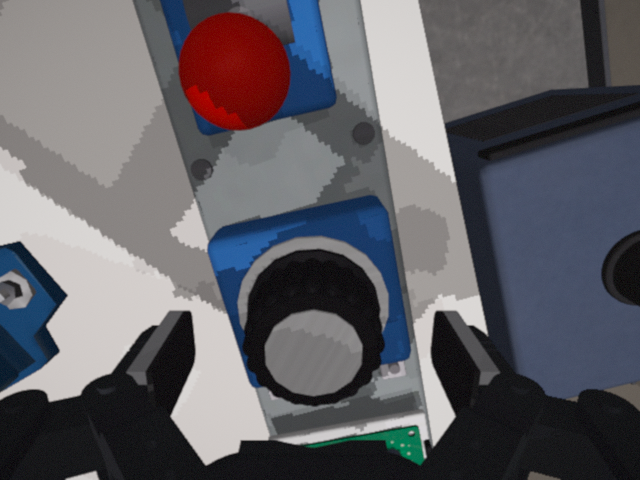

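The knob sits midway between the pads (px 313, 345). Closing now.

drive_tool(series=[{"offset": [0,0,0],"rot": [0,0,0],"fingers": -1},{"offset": [0,0,0],"rot": [0,0,0],"fingers": -1},{"offset": [0,0,0],"rot": [0,0,0],"fingers": -1},{"offset": [0,0,0],"rot": [0,0,0],"fingers": -1},{"offset": [0,0,0],"rot": [0,0,0],"fingers": -1},{"offset": [0,0,0],"rot": [0,0,0],"fingers": -1}], grip_force=50)

```text
time: 3.98
eef_pos: [508.3, 395.3, 38.6]
tcp_rot: [0.475, 3.104, 0.003]
ft_force: [-1.2, 1.5, 5.2]
finger_gap: 0.539
grip_force: 50.9
```

```bash
cat > q.py <<'E'
from h import *
s,R=tool(); print("t",s["time"],"pos",s["eef_pos"].round(1),"yaw",round(np.degrees(np.arctan2(R[1,1],R[0,1])),2),"M",np.round(s["moment"],3),"F",np.round(s["ft_force"],1),"gap",round(s["finger_gap"],3),s["grip_force"],"j6",s["joint_pos"][5].round(3))
E
python3 q.py
```

```text
t 3.975 pos [508.3 395.3  38.6] yaw 72.59 M [0.35  0.112 0.066] F [-1.2  1.5  5.2] gap 0.539 50.928595662117004 j6 -0.624
```

drive_tool(series=[{"offset": [0,0,0],"rot": [0,0,-0.045],"fingers": -1},{"offset": [0,0,0],"rot": [0,0,-0.045],"fingers": -1}])

```text
time: 4.22
eef_pos: [508.3, 395.4, 38.7]
tcp_rot: [0.366, 3.119, 0.003]
ft_force: [-1.5, 0.9, 5.4]
finger_gap: 0.537
grip_force: 51.1
```

```bash
python3 q.py
```

```text
t 4.225 pos [508.3 395.4  38.7] yaw 76.6 M [ 0.381  0.171 -0.168] F [-1.5  0.9  5.4] gap 0.537 51.114739179611206 j6 -0.695
```

drive_tool(series=[{"offset": [0,0,0],"rot": [0,0,-0.045],"fingers": -1},{"offset": [0,0,0],"rot": [0,0,-0.045],"fingers": -1}])

```text
time: 4.47
eef_pos: [508.3, 395.4, 38.7]
tcp_rot: [0.255, 3.13, 0.003]
ft_force: [-0.6, 1.8, 5.3]
finger_gap: 0.536
grip_force: 51.1
```

```bash
python3 q.py
```

```text
t 4.475 pos [508.3 395.4  38.7] yaw 80.69 M [0.283 0.161 0.043] F [-0.6  1.8  5.3] gap 0.536 51.06658458709717 j6 -0.766
```

drive_tool(series=[{"offset": [0,0,0],"rot": [0,0,-0.045],"fingers": -1},{"offset": [0,0,0],"rot": [0,0,-0.045],"fingers": -1}])

```text
time: 4.72
eef_pos: [508.3, 395.5, 38.7]
tcp_rot: [0.144, 3.137, 0.003]
ft_force: [-1.0, 1.8, 5.6]
finger_gap: 0.538
grip_force: 51.1
```

```bash
python3 q.py
```

```text
t 4.725 pos [508.3 395.5  38.7] yaw 84.73 M [ 0.376  0.146 -0.048] F [-1.   1.8  5.6] gap 0.538 51.059855818748474 j6 -0.836
```

drive_tool(series=[{"offset": [0,0,0],"rot": [0,0,-0.045],"fingers": -1},{"offset": [0,0,0],"rot": [0,0,-0.045],"fingers": -1}])

```text
time: 4.97
eef_pos: [508.2, 395.5, 38.7]
tcp_rot: [0.033, 3.14, 0.003]
ft_force: [-1.0, 2.6, 4.5]
finger_gap: 0.538
grip_force: 51.0
```

```bash
python3 q.py
```

```text
t 4.975 pos [508.2 395.5  38.7] yaw 88.81 M [0.4   0.118 0.095] F [-1.   2.6  4.5] gap 0.538 51.006431579589844 j6 -0.908
```

drive_tool(series=[{"offset": [0,0,0],"rot": [0,0,-0.03],"fingers": -1},{"offset": [0,0,0],"rot": [0,0,-0.03],"fingers": -1}])

```text
time: 5.22
eef_pos: [508.3, 395.5, 38.7]
tcp_rot: [-0.041, 3.14, 0.003]
ft_force: [-0.1, 2.7, 4.8]
finger_gap: 0.536
grip_force: 51.0
```

```bash
python3 q.py
```

```text
t 5.225 pos [508.3 395.5  38.7] yaw 91.49 M [0.401 0.141 0.056] F [-0.1  2.7  4.8] gap 0.536 51.01533114910126 j6 -0.954
```

drive_tool(series=[{"offset": [0,0,0],"rot": [0,0,-0.03],"fingers": -1},{"offset": [0,0,0],"rot": [0,0,-0.03],"fingers": -1}])

```text
time: 5.48
eef_pos: [508.3, 395.6, 38.7]
tcp_rot: [-0.113, 3.138, 0.004]
ft_force: [-1.1, 1.4, 4.5]
finger_gap: 0.541
grip_force: 51.1
```

```bash
python3 q.py
```

```text
t 5.475 pos [508.3 395.6  38.7] yaw 94.14 M [ 0.415  0.208 -0.107] F [-1.1  1.4  4.5] gap 0.541 51.09720826148987 j6 -1.001
```

drive_tool(series=[{"offset": [0,0,0],"rot": [0,0,-0.017],"fingers": -1},{"offset": [0,0,0],"rot": [0,0,-0.017],"fingers": -1}])

```text
time: 5.72
eef_pos: [508.3, 395.6, 38.7]
tcp_rot: [-0.156, 3.136, 0.003]
ft_force: [-1.0, 1.1, 5.4]
finger_gap: 0.542
grip_force: 51.1
```

```bash
python3 q.py
```

```text
t 5.725 pos [508.3 395.6  38.7] yaw 95.69 M [ 0.506  0.185 -0.078] F [-1.   1.1  5.4] gap 0.542 51.11643970012665 j6 -1.028
```

drive_tool(series=[{"offset": [0,0,0],"rot": [0,0,-0.03],"fingers": -1},{"offset": [0,0,0],"rot": [0,0,-0.03],"fingers": -1}])

```text
time: 5.98
eef_pos: [508.3, 395.6, 38.7]
tcp_rot: [-0.23, 3.132, 0.003]
ft_force: [-0.2, 3.3, 5.3]
finger_gap: 0.537
grip_force: 51.1
```

```bash
python3 q.py
```

```text
t 5.975 pos [508.3 395.6  38.7] yaw 98.4 M [ 0.42   0.26  -0.126] F [-0.2  3.3  5.3] gap 0.537 51.10080420970917 j6 -1.075
```

drive_tool(series=[{"offset": [0,0,0],"rot": [0,0,-0.03],"fingers": -1},{"offset": [0,0,0],"rot": [0,0,-0.03],"fingers": -1}])

```text
time: 6.22
eef_pos: [508.3, 395.6, 38.7]
tcp_rot: [-0.305, 3.125, 0.003]
ft_force: [-1.2, 1.7, 5.5]
finger_gap: 0.538
grip_force: 51.1
```

```bash
python3 q.py
```

```text
t 6.225 pos [508.3 395.6  38.7] yaw 101.15 M [0.42  0.205 0.094] F [-1.2  1.7  5.5] gap 0.538 51.0581910610199 j6 -1.123
```

drive_tool(series=[{"offset": [0,0,0],"rot": [0,0,-0.03],"fingers": -1},{"offset": [0,0,0],"rot": [0,0,-0.03],"fingers": -1}])

```text
time: 6.48
eef_pos: [508.3, 395.7, 38.7]
tcp_rot: [-0.378, 3.117, 0.003]
ft_force: [-0.7, 2.0, 5.4]
finger_gap: 0.535
grip_force: 51.1
```

```bash
python3 q.py
```

```text
t 6.475 pos [508.3 395.7  38.7] yaw 103.84 M [0.388 0.236 0.131] F [-0.7  2.   5.4] gap 0.535 51.054072976112366 j6 -1.17
```

drive_tool(series=[{"offset": [0,0,0],"rot": [0,0,-0.03],"fingers": -1},{"offset": [0,0,0],"rot": [0,0,-0.03],"fingers": -1}])

```text
time: 6.72
eef_pos: [508.2, 395.6, 38.7]
tcp_rot: [-0.453, 3.107, 0.003]
ft_force: [-1.6, 3.6, 6.5]
finger_gap: 0.537
grip_force: 51.0
```

```bash
python3 q.py
```

```text
t 6.725 pos [508.2 395.6  38.7] yaw 106.58 M [0.411 0.205 0.218] F [-1.6  3.6  6.5] gap 0.537 50.99503219127655 j6 -1.218
```

drive_tool(series=[{"offset": [0,0,0],"rot": [0,0,-0.03],"fingers": -1},{"offset": [0,0,0],"rot": [0,0,-0.03],"fingers": -1}])

```text
time: 6.98
eef_pos: [508.2, 395.7, 38.7]
tcp_rot: [-0.525, 3.096, 0.003]
ft_force: [-1.6, 3.2, 6.1]
finger_gap: 0.537
grip_force: 51.0
```

```bash
python3 q.py
```

```text
t 6.975 pos [508.2 395.7  38.7] yaw 109.25 M [0.42  0.205 0.117] F [-1.6  3.2  6.1] gap 0.537 51.041550636291504 j6 -1.264
```

drive_tool(series=[{"offset": [0,0,0],"rot": [0,0,-0.03],"fingers": -1},{"offset": [0,0,0],"rot": [0,0,-0.03],"fingers": -1}])

```text
time: 7.22
eef_pos: [508.2, 395.7, 38.6]
tcp_rot: [-0.596, 3.083, 0.003]
ft_force: [-1.4, 3.4, 5.1]
finger_gap: 0.539
grip_force: 51.1
```

```bash
python3 q.py
```

```text
t 7.225 pos [508.2 395.7  38.6] yaw 111.9 M [ 0.505  0.245 -0.055] F [-1.4  3.4  5.1] gap 0.539 51.11731946468353 j6 -1.311
```

drive_tool(series=[{"offset": [0,0,0],"rot": [0,0,-0.02],"fingers": -1},{"offset": [0,0,0],"rot": [0,0,-0.02],"fingers": -1}])

```text
time: 7.48
eef_pos: [508.2, 395.8, 38.6]
tcp_rot: [-0.644, 3.074, 0.004]
ft_force: [-0.3, 3.1, 5.3]
finger_gap: 0.536
grip_force: 51.1
```

```bash
python3 q.py
```

```text
t 7.475 pos [508.2 395.8  38.6] yaw 113.65 M [ 0.504  0.288 -0.328] F [-0.3  3.1  5.3] gap 0.536 51.137911677360535 j6 -1.342
```

drive_tool(series=[{"offset": [0,0,0],"rot": [0,0,-0.013],"fingers": -1},{"offset": [0,0,0],"rot": [0,0,-0.013],"fingers": -1}])

```text
time: 7.72
eef_pos: [508.2, 395.7, 38.6]
tcp_rot: [-0.674, 3.067, 0.004]
ft_force: [-1.5, 3.0, 5.5]
finger_gap: 0.54
grip_force: 51.2
```

```bash
python3 q.py
```

```text
t 7.725 pos [508.2 395.7  38.6] yaw 114.79 M [ 0.546  0.3   -0.407] F [-1.5  3.   5.5] gap 0.54 51.18156552314758 j6 -1.362
```

drive_tool(series=[{"offset": [0,0,0],"rot": [0,0,0.042],"fingers": -1},{"offset": [0,0,0],"rot": [0,0,0.042],"fingers": -1},{"offset": [0,0,0],"rot": [0,0,0.042],"fingers": -1}])

```text
time: 8.1
eef_pos: [508.2, 395.7, 38.7]
tcp_rot: [-0.574, 3.087, 0.003]
ft_force: [-1.2, 1.9, 4.9]
finger_gap: 0.537
grip_force: 51.1
```

```bash
python3 q.py
```

```text
t 8.1 pos [508.2 395.7  38.7] yaw 111.07 M [ 0.509  0.221 -0.114] F [-1.2  1.9  4.9] gap 0.537 51.09315276145935 j6 -1.297
```

drive_tool(series=[{"offset": [0,0,0],"rot": [0,0,0.04],"fingers": -1},{"offset": [0,0,0],"rot": [0,0,0.08],"fingers": -1},{"offset": [0,0,0],"rot": [0,0,0.12],"fingers": -1},{"offset": [0,0,0],"rot": [0,0,0.16],"fingers": -1},{"offset": [0,0,0],"rot": [0,0,0.2],"fingers": -1},{"offset": [0,0,0],"rot": [0,0,0.2],"fingers": -1},{"offset": [0,0,0],"rot": [0,0,0.2],"fingers": -1}])

```text
time: 8.98
eef_pos: [508.3, 395.5, 38.7]
tcp_rot: [-0.085, 3.139, 0.003]
ft_force: [-0.8, 1.0, 5.0]
finger_gap: 0.538
grip_force: 51.1
```

```bash
python3 q.py
```

```text
t 8.975 pos [508.3 395.5  38.7] yaw 93.09 M [ 0.437  0.193 -0.037] F [-0.8  1.   5. ] gap 0.538 51.097562313079834 j6 -0.983
```

drive_tool(series=[{"offset": [0,0,0],"rot": [0,0,0.04],"fingers": -1},{"offset": [0,0,0],"rot": [0,0,0.08],"fingers": -1},{"offset": [0,0,0],"rot": [0,0,0.12],"fingers": -1},{"offset": [0,0,0],"rot": [0,0,0.16],"fingers": -1},{"offset": [0,0,0],"rot": [0,0,0.2],"fingers": -1},{"offset": [0,0,0],"rot": [0,0,0.2],"fingers": -1},{"offset": [0,0,0],"rot": [0,0,0.2],"fingers": -1}])

```text
time: 9.85
eef_pos: [508.3, 395.4, 38.7]
tcp_rot: [0.407, 3.114, 0.003]
ft_force: [-1.2, 1.5, 6.2]
finger_gap: 0.535
grip_force: 51.1
```

```bash
python3 q.py
```

```text
t 9.85 pos [508.3 395.4  38.7] yaw 75.09 M [0.361 0.144 0.019] F [-1.2  1.5  6.2] gap 0.535 51.10966086387634 j6 -0.668
```

drive_tool(series=[{"offset": [0,0,0],"rot": [0,0,0.04],"fingers": -1},{"offset": [0,0,0],"rot": [0,0,0.08],"fingers": -1},{"offset": [0,0,0],"rot": [0,0,0.12],"fingers": -1},{"offset": [0,0,0],"rot": [0,0,0.16],"fingers": -1},{"offset": [0,0,0],"rot": [0,0,0.203],"fingers": -1},{"offset": [0,0,0],"rot": [0,0,0.203],"fingers": -1},{"offset": [0,0,0],"rot": [0,0,0.203],"fingers": -1}])

```text
time: 10.72
eef_pos: [508.2, 395.2, 38.7]
tcp_rot: [0.896, 3.01, 0.003]
ft_force: [-2.0, 0.1, 6.6]
finger_gap: 0.535
grip_force: 51.1
```

```bash
python3 q.py
```

```text
t 10.725 pos [508.2 395.2  38.7] yaw 56.83 M [ 0.234  0.124 -0.03 ] F [-2.   0.1  6.6] gap 0.535 51.11204266548157 j6 -0.35
```

drive_tool(series=[{"offset": [0,0,0],"rot": [0,0,0.04],"fingers": -1},{"offset": [0,0,0],"rot": [0,0,0.08],"fingers": -1},{"offset": [0,0,0],"rot": [0,0,0.1],"fingers": -1},{"offset": [0,0,0],"rot": [0,0,0.1],"fingers": -1}])

```text
time: 11.22
eef_pos: [508.2, 395.1, 38.7]
tcp_rot: [1.13, 2.931, 0.002]
ft_force: [-1.2, 0.9, 6.4]
finger_gap: 0.539
grip_force: 51.1
```

```bash
python3 q.py
```

```text
t 11.225 pos [508.2 395.1  38.7] yaw 47.84 M [0.207 0.136 0.039] F [-1.2  0.9  6.4] gap 0.539 51.112841963768005 j6 -0.192
```

drive_tool(series=[{"offset": [0,0,0],"rot": [0,0,0.04],"fingers": -1},{"offset": [0,0,0],"rot": [0,0,0.08],"fingers": -1},{"offset": [0,0,0],"rot": [0,0,0.1],"fingers": -1},{"offset": [0,0,0],"rot": [0,0,0.1],"fingers": -1},{"offset": [0,0,0],"rot": [0,0,0.1],"fingers": -1}])

```text
time: 11.85
eef_pos: [508.1, 395.0, 38.7]
tcp_rot: [1.357, 2.833, 0.002]
ft_force: [-1.0, 0.6, 5.7]
finger_gap: 0.538
grip_force: 51.1
```

```bash
python3 q.py
```

```text
t 11.85 pos [508.1 395.   38.7] yaw 38.83 M [ 0.251  0.146 -0.045] F [-1.   0.6  5.7] gap 0.538 51.142204999923706 j6 -0.035
```

drive_tool(series=[{"offset": [0,0,0],"rot": [0,0,0],"fingers": 1},{"offset": [0,0,0],"rot": [0,0,0],"fingers": 1},{"offset": [0,0,0],"rot": [0,0,0],"fingers": 1},{"offset": [0,0,0],"rot": [0,0,0],"fingers": 1},{"offset": [0,0,0],"rot": [0,0,0],"fingers": 1},{"offset": [0,0,-0.08],"rot": [0,0,0],"fingers": 1},{"offset": [0,0,-0.2],"rot": [0,0,0],"fingers": 1},{"offset": [0,0,-0.4],"rot": [0,0,-0.1],"fingers": -1},{"offset": [0,0,-0.4],"rot": [0,0,-0.2],"fingers": -1},{"offset": [0,0,-0.4],"rot": [0,0,-0.3],"fingers": -1},{"offset": [0,0,-0.4],"rot": [0,0,-0.4],"fingers": -1},{"offset": [0,0,-0.4],"rot": [0,0,-0.513],"fingers": -1},{"offset": [0,0,-0.4],"rot": [0,0,-0.513],"fingers": -1},{"offset": [0,0,-0.4],"rot": [0,0,-0.513],"fingers": -1}])

```text
time: 13.6
eef_pos: [507.9, 394.6, 157.8]
tcp_rot: [-0.141, -3.138, -0.0]
ft_force: [0.3, 0.0, -0.0]
finger_gap: 0.002
grip_force: 0.0
```

```bash
python3 q.py
python3 - <<'E'
from h import *
p=optics.snapshot("wrist"); P=pts(p); c=p["color"].astype(int); z=P[...,2]
cv2.imwrite("pics/w3.png",p["color"])
red=(c[...,2]>120)&(c[...,1]<80)&(c[...,0]<80)&(z>45)&(z<100)
Q=P[red]
A=np.c_[2*Q,np.ones(len(Q))]; sol=np.linalg.lstsq(A,(Q**2).sum(1),rcond=None)[0]; print("ball",sol[:3],np.sqrt(sol[3]+sol[:3]@sol[:3]))
E
```

```text
t 13.6 pos [507.9 394.6 157.8] yaw 84.87 M [-0.044 -0.007 -0.028] F [ 0.3  0.  -0. ] gap 0.002 0.0 j6 -0.839
ball [421.92056465 402.50256762  77.7036455 ] 11.76050577874971
```

View pics/w3.png

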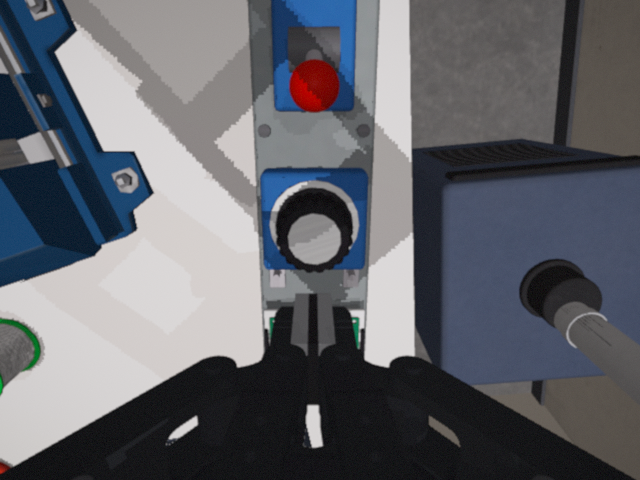

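drive_tool(series=[{"offset": [0.165,0,0],"rot": [0,0,0],"fingers": -1},{"offset": [0.165,0,0.1],"rot": [0,0,0],"fingers": -1},{"offset": [0.165,0,0.2],"rot": [0,0,0],"fingers": -1},{"offset": [0.165,0,0.293],"rot": [0,0,0],"fingers": -1},{"offset": [0.165,0,0.293],"rot": [0,0,0],"fingers": -1},{"offset": [0.19,0,0.293],"rot": [0,0,0],"fingers": -1},{"offset": [0.22,0,0.293],"rot": [0,0,0],"fingers": -1},{"offset": [0.25,0,0.293],"rot": [0,0,0],"fingers": -1},{"offset": [0.28,0,0.293],"rot": [0,0,0],"fingers": -1},{"offset": [0.31,0,0.293],"rot": [0,0,0],"fingers": -1},{"offset": [0.335,0,0.293],"rot": [0,0,0],"fingers": -1},{"offset": [0.335,0,0.293],"rot": [0,0,0],"fingers": -1}])

```text
time: 15.15
eef_pos: [406.5, 403.1, 69.6]
tcp_rot: [-0.136, -3.137, 0.002]
ft_force: [0.2, 0.3, 0.4]
finger_gap: 0.003
grip_force: 0.0
```

```bash
python3 q.py
```

```text
t 15.15 pos [406.5 403.1  69.6] yaw 85.04 M [-0.05  -0.028 -0.012] F [0.2 0.3 0.4] gap 0.003 0.0 j6 -0.724
```

drive_tool(series=[{"offset": [0.013,0,0],"rot": [0,0,0],"fingers": -1},{"offset": [0.013,0,0],"rot": [0,0,0],"fingers": -1}])

```text
time: 15.4
eef_pos: [403.5, 403.5, 69.7]
tcp_rot: [-0.137, -3.138, 0.001]
ft_force: [0.6, 1.5, 0.0]
finger_gap: 0.001
grip_force: 0.0
```

drive_tool(series=[{"offset": [0.007,0,0],"rot": [0,0,0],"fingers": -1},{"offset": [0.007,0,0],"rot": [0,0,0],"fingers": -1}])

```text
time: 15.65
eef_pos: [401.8, 403.8, 69.8]
tcp_rot: [-0.137, -3.138, 0.0]
ft_force: [1.0, -0.6, -1.0]
finger_gap: 0.005
grip_force: 0.4
```

drive_tool(series=[{"offset": [0.007,0,0],"rot": [0,0,0],"fingers": -1},{"offset": [0.007,0,0],"rot": [0,0,0],"fingers": -1}])

```text
time: 15.9
eef_pos: [399.8, 404.1, 69.9]
tcp_rot: [0.136, 3.138, 0.0]
ft_force: [1.7, -0.6, -1.3]
finger_gap: 0.002
grip_force: 0.8
```

drive_tool(series=[{"offset": [0.005,0,0],"rot": [0,0,0],"fingers": -1},{"offset": [0.005,0,0],"rot": [0,0,0],"fingers": -1}])

```text
time: 16.15
eef_pos: [399.6, 404.2, 70.0]
tcp_rot: [0.135, 3.136, 0.001]
ft_force: [5.7, -1.5, -3.3]
finger_gap: -0.001
grip_force: 2.9
```

```bash
python3 q.py
python3 - <<'E'
from h import *
p=optics.snapshot("wrist"); cv2.imwrite("pics/w4.png",p["color"])
P=pts(p); c=p["color"].astype(int); z=P[...,2]
red=(c[...,2]>120)&(c[...,1]<80)&(c[...,0]<80)&(z>45)&(z<100)
Q=P[red]; A=np.c_[2*Q,np.ones(len(Q))]; sol=np.linalg.lstsq(A,(Q**2).sum(1),rcond=None)[0]; print("ball",len(Q),sol[:3],np.sqrt(sol[3]+sol[:3]@sol[:3]))
E
```

```text
t 16.15 pos [399.6 404.2  70. ] yaw 85.06 M [-0.228 -0.955  0.034] F [ 5.7 -1.5 -3.3] gap -0.001 2.936231754720211 j6 -0.711
ball 1785 [375.00077239 406.95194884  77.33602248] 10.822973340242214
```

View pics/w4.png

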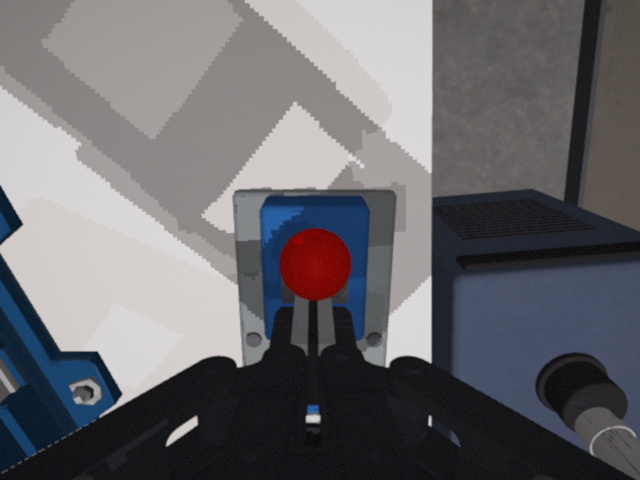

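The ball is over (px 315, 265), and the force is rising against the end stop. I'll give one small extra push, then back off and lift.

drive_tool(series=[{"offset": [0.005,0,0],"rot": [0,0,0],"fingers": -1},{"offset": [0.005,0,0],"rot": [0,0,0],"fingers": -1}])

```text
time: 16.45
eef_pos: [399.5, 404.2, 70.0]
tcp_rot: [0.134, 3.133, 0.001]
ft_force: [9.4, -3.2, -5.1]
finger_gap: 0.005
grip_force: 4.9
```

drive_tool(series=[{"offset": [-0.02,0,0],"rot": [0,0,0],"fingers": -1},{"offset": [-0.07,0,0],"rot": [0,0,0],"fingers": -1},{"offset": [-0.07,0,-0.15],"rot": [0,0,0],"fingers": -1},{"offset": [-0.07,0,-0.3],"rot": [0,0,0],"fingers": -1},{"offset": [-0.07,0,-0.45],"rot": [0,0,0],"fingers": -1},{"offset": [-0.07,0,-0.45],"rot": [0,0,0],"fingers": -1},{"offset": [-0.07,0,-0.45],"rot": [0,0,0],"fingers": -1}])

```text
time: 17.32
eef_pos: [417.5, 402.2, 204.4]
tcp_rot: [-0.137, -3.138, 0.001]
ft_force: [-0.2, -0.6, 0.0]
finger_gap: 0.004
grip_force: 0.0
```

```bash
python3 q.py
python3 - <<'E'
from h import *
p=optics.snapshot("wrist"); cv2.imwrite("pics/w5.png",p["color"])
P=pts(p); c=p["color"].astype(int); z=P[...,2]
red=(c[...,2]>120)&(c[...,1]<80)&(c[...,0]<80)&(z>45)&(z<100)
Q=P[red]; A=np.c_[2*Q,np.ones(len(Q))]; sol=np.linalg.lstsq(A,(Q**2).sum(1),rcond=None)[0]; print("ball",len(Q),sol[:3])
E
```

```text
t 17.325 pos [417.5 402.2 204.4] yaw 85.0 M [-0.012 -0.04   0.035] F [-0.2 -0.6  0. ] gap 0.004 0.0 j6 -0.737
ball 1106 [375.9888784  406.84872908  75.92773342]
```

View pics/w5.png

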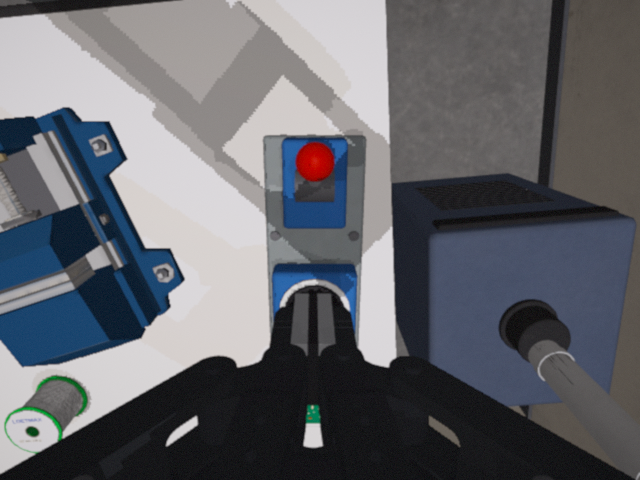

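The lever stays fully over, with the ball at px (315, 160), and the robot is clear of everything.

```bash
python3 -c "from plant import job_done; print(job_done())"
```

```text
the job is handed in; nothing more can be done
None
```

I turned the knob down to its bottom stop (about 0.4 N m, limit 0.8), then up four clicks by measured angle (about 72°), pushed the lock lever against its far stop, touched nothing else, and handed the job in at about 17 s; no verdict came back.

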